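# Knock the last foot home on an upturned step stool

### The arm

A 6-joint arm with a two-finger parallel gripper is mounted at the origin on the work surface. World frame = base frame: x ahead of the robot, y to its left, z up, the work surface at z = 0. Lengths are in m, angles in rad, forces in N, time in s.
With the tool pointing down it reaches from about 0.35 to 0.775 m from the base axis. Payload 5.5 kg.
Tool frame: the origin (TCP) lies midway between the tips of the shut fingers; the grasp point (between the pads) lies 19 mm behind it; z points along the fingers, y is the line along which they close (so a half turn about z gives the same grasp; the last joint's range is limited). The gripper opens to 85 mm and grips with 20 to 120 N. Pads are 22 mm wide; open, the fingers measure 114 mm over their backs; the gripper's body (76 mm by 85 mm) begins 54 mm behind the grasp point. The pads swing forward as they close: fully open they stand 13 mm farther back than shut.
Start: joints at [-1.309, 0.313, 0.046, 1.304, 0, 1.431], TCP at [0.225, -0.529, 0.231] pointing down, gripper open.
Joint ranges: [-2.76, 2.76], [-0.86, 1.69], [-1.03, 1.26], [-2.2, 2.34], [-1.47, 1.5], [-3.14, 3.14]. Speed limits (rad/s): [2.57, 2.57, 3.14, 3.14, 3.14, 3.14].

### API

Orientations are given as a unit quaternion [w, x, y, z].
In Python, from workcell import get_state, read_camera, camera_info, hand_in, recognise gives the robot as it stands.
- The arm moves only by the tool arm_command, never from a script. Its argument "moves" is one flat list of numbers, 7 for each row, row after row: the opening, from -1 (shut) to 1 (fully open), then the shift along the tool's x, y, z in mm, then the turn, a rotation vector about the tool's x, y, z in rad. A call has 1 to 8 rows; each row shifts and turns the commanded pose from where the row before left it, along the tool's axes as they then stand; what a row does not reach is not made up. A row lasts 1/8 s, in which the tool goes at most 62.5 mm and 10.7 degrees, less where a joint would pass 70% of its speed; a pose out of reach is approached as far as the arm can. A call with a gripper value outside its range is refused whole. The fingers move at their own pace and stop on an object; "newtons" is the grip in N (left out, the last holds). Time passes only in rows, so rows that do not move let the fingers close. It gives the time, the measured TCP pose, the force, the opening and the grip force at its end, in the units of the state.
- get_state(): the state, without advancing time (a new reading comes with each control period).
- read_camera(name): name is "scene" or "top" or "wrist"; returns (picture, depth): 420x560x3 uint8, blue, green, red; 420x560 float32, m along the optical axis (not along the pixel's ray), 0 where there is no reading.
- camera_info(name): a dict with "fovy" (degrees; the focal length in pixels is half the picture's height over the tangent of half this angle, whatever the lens; pixels are square), "cx", "cy" (the principal point, pixels), "eye" and "orientation" of the camera in the world; the wrist camera has in their place "tool_from_camera" (4x4, takes a point from camera to tool coordinates, whose origin is the TCP and whose axes are the flange's). Camera axes: x right, y down, z forward; pixel columns grow to the right and rows downward; lengths in m; the calibration is good to about 2 mm. A picture is of the moment at which its call begins: read the wrist's pose just before it. camera_info takes no time and is no camera call.
- hand_in(): hands the job in; it is judged then, once.
Trained networks look in the newest picture that a camera, given by its name, has taken for a name from the list of things; names that differ only in an ending like _2 or _b are one class to them, and where a whole thing is asked for, a point or a joint stands for the part that bears it (a point fixed in the world has none). Each returns a list of dicts, best first, with "confidence" (0 to 1); they miss things now and then, are a little off and sometimes report something else, mostly with a low value. They report only what shows in the picture. A call takes as long as a camera call. They do not tell look-alikes from the thing itself.
- recognise(camera, label): "point" ([column, row] in pixels, amid what is visible of it).
The state is a dict: "clock": time; "joint_pos": joint angles; "qvel": joint speeds; "tau": joint torques, N m; "tcp_pos": TCP position; "orientation": TCP orientation; "wrist_force": force on the tool from outside, world axes, zero at the start; "ft_torque": the same for the moment, N m; "finger_gap": finger opening in m; "grip_force": force on a finger pad.
Only numpy, scipy, OpenCV 4.12 (cv2) and the standard library are available. Lean on these libraries where they do the work, as an engineer would, in place of code of your own. Each camera call takes 0.05 s, during which the arm holds its last target. There are 200 camera calls.

### The job

One foot of the upturned step stool still stands proud of its splayed leg. Pick up the rubber mallet from the cork mat and knock that foot fully home with brisk, square blows of a mallet face in line with the leg, touching the stool with nothing but the mallet. Then stand the mallet back on the cork mat on its face, as you found it, leaving the stool where it is and the other things undisturbed.

Things in the scene. Friction and masses are not known exactly. Their poses are not given: they have to be found in the camera images.
- stool: Step stool upside down on the worktop, loose, 2.2 kg: round plywood seat (280 mm across, 24 thick), three grey tube legs (32 mm across, 170 long) 120 degrees apart, each leaning outward 30 degrees from vertical, ends 171 mm high, 155 mm from the axis. The leg with the proud foot leans to the stool's own -x, within 30 degrees of world -x. Origin: centre of the seat on the worktop; z up.
- foot (a joint): How far the proud foot is driven into its leg, m: 0 with its head 28 mm off the tube end, 0.028 fully home (head against the tube, like the other two feet), where it stops dead. Starts at 0 to 0.010. Its sprung, finned stem has 8 N of friction and a 70 N/m spring, so it takes some 8 to 11 N to drive and stays where it is left.
- foot_top (a point): Centre of the flat top of the proud foot (white barrel head, 44 mm across, 30 mm long), the surface to strike. Its z axis points outward along the leg: 30 degrees from vertical, leaning away from the stool's centre. The foot is driven along -z.
- mallet: Rubber mallet, 0.42 kg, standing on one face: black cylinder head, 60 mm across, 90 long, axis upright, flat face at each end; level wooden handle, 24 mm wide, 28 deep, flat sides, along the mallet's own -x (within 35 degrees of world -x), axis 45 mm above the lower face, end 197 mm from the head axis. Balances 20 mm from the head axis. Origin: centre of the lower face; z up the head axis.
- mallet_grip (a point): A good point to pinch the mallet: on the handle's axis, 65 mm from the head's axis and 45 mm above the lower face. Axes as the mallet's.
- mat: Square cork mat, 220 by 220 mm, 6 mm thick, fixed to the worktop, to the robot's left or right; the mallet starts on it and goes back on it. Origin: centre of its underside.
- board: Dark wooden breakfast board, 220 by 200 by 18 mm, fixed, on the other side from the mat; carries the mug and jar. Origin: centre of its underside.
- mug: Blue ceramic mug, 80 mm across and 95 mm high, standing on the board; leave it alone. Origin: centre of its underside.
- jar: Amber storage jar with dark lid, 68 mm across and 130 mm high, standing on the board; leave it alone. Origin: centre of its underside.
- screwdriver: Yellow-handled screwdriver, 200 mm long and 26 mm thick, lying on the worktop between robot and stool; leave it alone. Origin: under the middle of its length.
Not all that is in view belongs to the job. There is more than one size of the mallet; the one meant has the size given above.

How it is judged:
On the way, in this order (a step that is already met when the one before it is completed fails the run):
1. The mallet is picked up, clear of the mat (height (world z) of mallet above 0.08 m), for 0.1 s.
2. The foot is struck squarely with the mallet: the mallet's head in line with the leg within 0.17 rad, the foot moving in faster than 0.08 m/s under the mallet (contact force between mallet and stool above 2 N and angle between the z axis of mallet and the z axis of foot_top, either way round below 0.17 rad and velocity of joint foot above 0.08 m/s), for 0.01 s.
At the end, for the whole second after the job is handed in: The foot is within 2.5 mm of its stop. The mallet stands still, same way up as at the start, tilt under 0.1 rad, origin within 95 mm of the mat centre along each mat axis. The stool is flat, still, within 30 mm of its start; mug, jar and screwdriver within 20 mm of theirs (value of joint foot above 0.0255 m and x of mallet in the frame of mat between -0.095 and 0.095 m and y of mallet in the frame of mat between -0.095 and 0.095 m and z of mallet in the frame of mat below 0.012 m and angle between mallet's own z axis and vertical below 0.1 rad and linear speed of each of mallet, stool below 0.02 m/s and distance of stool from where it was at the start of the episode below 0.03 m and angle between stool's own z axis and vertical below 0.05 rad and distance of each of mug, jar, screwdriver from where it was at the start of the episode below 0.02 m); the robot touches nothing.
It fails at once if The foot is hit crookedly: mallet presses on the stool with more than 3 N while more than 0.3 rad out of line with the leg (contact force between mallet and stool above 3 N and angle between the z axis of mallet and the z axis of foot_top, either way round above 0.3 rad).
It fails at once if The fingers or the arm touch the stool (contact force between any of the fingers, the arm and stool above 1 N).
It fails at once if The stool is shoved more than 40 mm or tipped (distance of stool from where it was at the start of the episode above 0.04 m or angle between stool's own z axis and vertical above 0.2 rad).
It fails at once if The mug or the jar is knocked over (angle between any of mug, jar's own z axis and vertical above 0.4 rad).
It also fails if it takes over 45 s, if anything falls off the work surface, if the arm or the gripper's body presses on something with over 40 N, if the wrist force passes 120 N, or if a joint passes its speed limit or range.

## Working session

There is one attempt and no reset: what is moved stays moved. The work goes in short steps, Python scripts to look and compute and a tool call to move; the robot and the scene stay as the last step left them, time stands still between calls to the robot, and variables do not carry over. Pictures are saved under pics/ and viewed, at most 10 in all, crops included, and the job is handed in when it is done.

Besides the shell and the picture viewer there is one more tool, called after "Emit:" as a command line: name --argument value ..., lists and objects as JSON in quotes. arm_command: Moves the arm, as the interface text tells. Its arguments: {"type":"object","properties":{"moves":{"type":"array"},"newtons":{"type":"number"}},"required":["moves"]}

```bash
mkdir -p pics; ls
cat > h.py <<'E'
import numpy as np, cv2
from scipy.spatial.transform import Rotation as R
from workcell import *
def q2R(q): return R.from_quat([q[1],q[2],q[3],q[0]])
def cloud(name):
    s=get_state(); im,d=read_camera(name); c=camera_info(name)
    f=im.shape[0]/2/np.tan(np.radians(c['fovy'])/2)
    v,u=np.mgrid[:im.shape[0],:im.shape[1]]
    P=np.dstack([(u-c['cx'])/f*d,(v-c['cy'])/f*d,d])
    if 'eye' in c:
        W=P@q2R(c['orientation']).as_matrix().T+np.array(c['eye'])
    else:
        T=np.array(c['tool_from_camera']); W=(P@T[:3,:3].T+T[:3,3])@q2R(s['orientation']).as_matrix().T+np.array(s['tcp_pos'])
    W[d==0]=np.nan
    return im,W
E
python3 - <<'E'
from h import *
for n in ['top','scene']:
    im,W=cloud(n); cv2.imwrite(f'pics/{n}0.png',im); np.savez(f'{n}0.npz',im=im,W=W); c=camera_info(n); print(n,c)
    for l in ['stool','foot_top','mallet','mat','board','mug','jar','screwdriver']:
        for r in recognise(n,l)[:3]:
            p=r['point']; print(l,np.round(p),round(r['confidence'],2),np.round(W[int(p[1]),int(p[0])],3))
print(get_state())
E
```

```text
pics
top {'fovy': 55.18052569762955, 'cx': 285.2761561981841, 'cy': 211.54082429730187, 'eye': array([ 0.41332244, -0.05973037,  1.19013366]), 'orientation': array([-0.02810633,  0.71374641, -0.69821326,  0.04768998])}
stool [238. 145.] 0.97 [0.734 0.053 0.023]
foot_top [230. 202.] 0.85 [0.538 0.051 0.222]
mallet [383. 314.] 0.6 [ 0.264 -0.348  0.117]
mallet [392. 214.] 0.55 [ 0.541 -0.41   0.008]
mat [370. 212.] 0.9 [ 0.546 -0.344  0.006]
mat [135. 200.] 0.73 [0.563 0.347 0.02 ]
board [124. 215.] 0.61 [0.522 0.379 0.018]
mug [136. 200.] 0.92 [0.566 0.346 0.024]
mug [231. 199.] 0.7 [0.544 0.048 0.228]
jar [ 96. 184.] 0.64 [0.586 0.404 0.149]
screwdriver [262. 231.] 0.59 [ 0.481 -0.022  0.026]
scene {'fovy': 53.14952024396625, 'cx': 276.69619093858483, 'cy': 201.91427968224716, 'eye': array([1.04696774, 0.60600443, 0.98287318]), 'orientation': array([-0.12315038,  0.29240508,  0.8706229 , -0.37596411])}
stool [254. 299.] 0.96 [0.716 0.057 0.023]
foot_top [304. 225.] 0.87 [0.56  0.066 0.221]
mallet [288. 150.] 0.96 [ 0.309 -0.321  0.115]
mallet [219. 176.] 0.89 [ 0.564 -0.358  0.099]
m
[... 354 characters left out ...]
5]
{'clock': 0.9, 'joint_pos': array([-1.30861374e+00,  3.13206630e-01,  4.61320778e-02,  1.30361203e+00,
       -4.49548354e-06,  1.43118737e+00]), 'qvel': array([ 0.00055489,  0.00109102, -0.00049351,  0.00043814, -0.00067997,
        0.00036655]), 'tau': array([ 2.77259987e-04, -4.80449188e+01,  2.98812908e+01,  1.17840323e-04,
       -1.10676497e-04, -1.68181234e-06]), 'tcp_pos': array([ 0.2248625 , -0.52926414,  0.23133255]), 'orientation': array([5.49053928e-05, 9.79888221e-01, 1.99547165e-01, 1.11722627e-06]), 'wrist_force': array([-0.19478933, -0.29380382, -0.18129907]), 'ft_torque': array([-0.0112803 , -0.01946687, -0.00425512]), 'grip_force': 0.0, 'finger_gap': 0.08522475066315266}
```

View pics/top0.png

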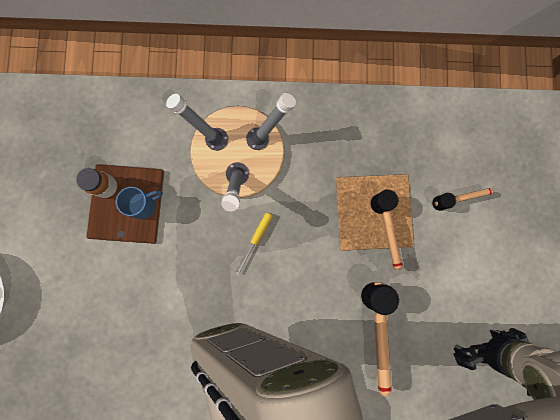

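View pics/scene0.png

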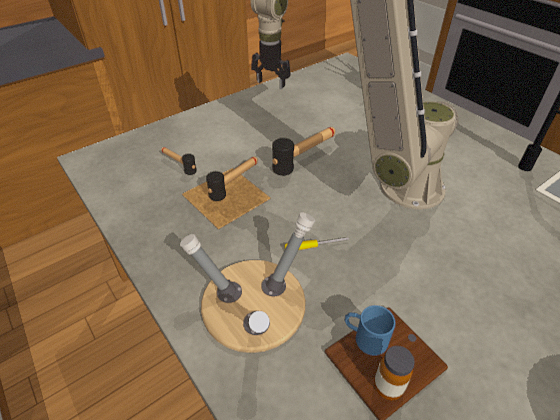

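The top picture shows the right mallet on the mat, with its head at (384,201) and its handle end at (397,268). The larger one at (380,298) and the smaller one at (445,201) are decoys. The proud foot is at (231,202), the screwdriver lies at (255,243), and the mug and jar stand on the board at the left. Next I'll fit the poses.

```bash
cat > fit.py <<'E'
from h import *
D={n:np.load(f'{n}0.npz') for n in ['top','scene']}
def sel(n,lo,hi):
    W=D[n]['W']; m=np.all((W>lo)&(W<hi),axis=2); return W[m],D[n]['im'][m].astype(int)
def circ(P):
    (c,r)=cv2.minEnclosingCircle(P[:,:2].astype(np.float32)); return np.round(c,4),round(r,4),len(P)
for n in D:
    print('==',n)
    P,_=sel(n,[.45,-.5,.085],[.68,-.25,.13]); print('head top',circ(P),np.median(P[:,2]))
    P,C=sel(n,[.3,-.5,.045],[.54,-.25,.085]); m=C[:,2]>C[:,0]+40; P=P[m]
    if len(P)>10:
        h=P[P[:,2]>np.percentile(P[:,2],60)-.004]; c=h.mean(0); u,s,v=np.linalg.svd(h[:,:2]-c[:2]); d=v[0]*np.sign(-v[0][0]); t=(P[:,:2]-c[:2])@d
        print('handle c',c,'dir',d,np.degrees(np.arctan2(-d[1],-d[0])),'ext',t.min(),t.max(),'ztop',np.percentile(P[:,2],[5,50,95]),len(P))
    P,C=sel(n,[.4,-.55,.002],[.72,-.2,.012]); m=C[:,2]>C[:,0]+25; P=P[m]; print('mat',cv2.minAreaRect(P[:,:2].astype(np.float32)),len(P),np.median(P[:,2]))
    P,C=sel(n,[.5,-.2,.015],[.95,.25,.034]); m=(C[:,2]>C[:,0]+30); print('seat',circ(P[m]),np.median(P[m,2]))
    P,C=sel(n,[.4,-.3,.14],[1.,.35,.26]); m=C.min(1)>150
    P=P[m]; lab=None
    from scipy.cluster.hierarchy import fclusterdata
    if len(P): 
        k=fclusterdata(P,.02,'distance')
        for i in set(k):
            Q=P[k==i]
            if len(Q)>30: print('foot',len(Q),Q.mean(0).round(4),'zmax',np.percentile(Q[:,2],[1,99]).round(4))
E
python3 fit.py
```

```text
== top
head top (array([ 0.5724, -0.3723]), 0.0302, 365) 0.09541941058380621
handle c [ 0.4558012  -0.39396323  0.06431172] dir [-0.99479366 -0.10190961] 5.849145201970993 ext -0.08431800363598746 0.11331920940329904 ztop [0.05061445 0.06335403 0.06811161] 549
mat ((0.5479543209075928, -0.35681724548339844), (0.2203149050474167, 0.22133338451385498), 3.824406862258911) 4261 0.006030545768332729
seat (array([0.6765, 0.0275]), 0.1879, 5180) 0.023741468899378115
foot 256 [0.5389 0.0493 0.22  ] zmax [0.1879 0.2316]
foot 254 [ 0.8036 -0.0811  0.1957] zmax [0.1758 0.2075]
foot 175 [0.7948 0.2021 0.1951] zmax [0.1765 0.2076]
== scene
head top (array([ 0.576 , -0.3695]), 0.0305, 201) 0.09657641219775825
handle c [ 0.45696412 -0.38790036  0.06503682] dir [-0.9998738 -0.0158863] 0.9102562905111771 ext -0.0825178711289772 0.12075506656851967 ztop [0.04833916 0.06234538 0.06868177] 322
mat ((0.570246696472168, -0.36880236864089966), (0.2895256578922272, 0.3449534773826599), 3.1243133544921875) 2248 0.007158251214370581
seat (array([0.6778, 0.0404]), 0.1848, 5816) 0.024733465177521063
foot 344 [0.7993 0.2071 0.1975] zmax [0.1864 0.2084]
foot 254 [ 0.8094 -0.0718  0.1942] zmax [0.173  0.2086]
foot 263 [0.5527 0.0585 0.2113] zmax [0.1758 0.2327]
```

```bash
cat > fit2.py <<'E'
from h import *
from scipy.optimize import least_squares
D={n:np.load(f'{n}0.npz') for n in ['top','scene']}
def sel(n,lo,hi):
    W=D[n]['W']; m=np.all((W>lo)&(W<hi),axis=2); return W[m],D[n]['im'][m].astype(int)
def cyl(P,a,ax,L,r):
    t=(P-a)@ax; rad=np.linalg.norm(P-a-np.outer(t,ax),axis=1)
    dx=rad-r; dt=np.abs(t-L/2)-L/2
    return np.minimum(np.maximum(dx,dt),0)+np.hypot(np.maximum(dx,0),np.maximum(dt,0))
def box(P,h):
    q=np.abs(P)-h; return np.minimum(q.max(1),0)+np.linalg.norm(np.maximum(q,0),axis=1)
def stool(p,P):
    x,y,yaw,q=p; ds=[cyl(P,np.array([x,y,0]),np.array([0,0,1.]),.024,.14)]
    for i in range(3):
        th=yaw+np.pi+i*2*np.pi/3; o=np.array([np.cos(th),np.sin(th),0]); ax=.5*o+np.sqrt(.75)*np.array([0,0,1])
        e=np.array([x,y,.171])+.155*o; g=(.028-q) if i==0 else 0
        ds+=[cyl(P,e-.17*ax,ax,.17,.016),cyl(P,e+g*ax,ax,.03,.022)]
    return np.min(ds,axis=0)
def mallet(p,P):
    c,s=np.cos(p[2]),np.sin(p[2]); d=P-np.array([p[0],p[1],.006]); L=np.c_[d[:,0]*c+d[:,1]*s,-d[:,0]*s+d[:,1]*c,d[:,2]]
    return np.minimum(cyl(L,np.zeros(3),np.array([0,0,1.]),.09,.03),box(L-np.array([-.0985,0,.045]),np.array([.0985,.012,.014])))
def run(f,p0,Ps,nm):
    for n,P in list(Ps.items())+[('both',np.vstack(list(Ps.values())))]:
        m=np.abs(f(p0,P))<.03; r=least_squares(lambda p:f(p,P[m]),p0,loss='soft_l1',f_scale=.003,x_scale=[.01,.01,.05,.005][:len(p0)])
        print(nm,n,r.x.round(4),'rms',np.sqrt(np.mean(np.minimum(np.abs(r.fun),.02)**2)).round(4),m.sum(),flush=True)
Ps={}
for n in D:
    a=sel(n,[.5,-.2,.012],[.95,.3,.25])[0]; Ps[n]=a[::2]
run(stool,[.70,.057,.0,.005],Ps,'stool')
run(mallet,[.572,-.37,.1],{n:sel(n,[.3,-.5,.02],[.68,-.25,.13])[0] for n in D},'mallet')
for n in D:
    P,C=sel(n,[.3,-.2,.01],[.6,.12,.04]); m=(C[:,2]>C[:,0]+70)&(P[:,0]<.56); print(n,'screw',P[m].min(0),P[m].max(0),m.sum())
E
python3 fit2.py
```

```text
stool top [ 0.7185  0.0555  0.0399 -0.0281] rms 0.0028 3975
stool scene [0.7201 0.0567 0.0368 0.0015] rms 0.0025 4464
stool both [0.7193 0.0563 0.0385 0.0008] rms 0.0025 8439
mallet top [ 0.573  -0.3742  0.2046] rms 0.0019 1031
mallet scene [ 0.5731 -0.3739  0.2059] rms 0.0021 780
mallet both [ 0.5731 -0.374   0.2054] rms 0.002 1811
top screw [ 0.44291985 -0.05233517  0.01357627] [0.5371195  0.00669561 0.03043031] 275
scene screw [ 0.447087   -0.04649342  0.01009346] [0.53774935 0.01187746 0.02952783] 131
```

```bash
cat >> h.py <<'E'
mx,my,myaw=.5731,-.374,.2054
sx,sy,syaw,q0=.7193,.0563,.0385,.001
DN=R.from_euler('x',np.pi)
o=np.array([-np.cos(syaw),-np.sin(syaw),0]); n=.5*o+np.sqrt(.75)*np.array([0,0,1]); e=np.array([-np.sin(syaw),np.cos(syaw),0])
ft_home=np.array([sx,sy,.171])+.155*o+.03*n
RS=R.from_matrix(np.c_[e,np.cross(-n,e),-n])
def strike(above_home): return ft_home+above_home*n+.026*n-.065*e, RS   # tcp for lower face 'above_home' above home
def pick(z): return np.array([mx-.065*np.cos(myaw),my-.065*np.sin(myaw),z]), R.from_euler('z',myaw)*DN
def plan(p,Rt,k,start=None):
    s=get_state(); p0,R0=start or (np.array(s['tcp_pos']),q2R(s['orientation']))
    rv=(R0.inv()*Rt).as_rotvec(); c=p0;out=[]
    for i in range(1,k+1):
        Ri=R0*R.from_rotvec(rv*i/k); Rp=R0*R.from_rotvec(rv*(i-1)/k); pi=p0+(p-p0)*i/k
        out.append(np.r_[Rp.inv().apply(pi-c)*1000,rv/k]); c=pi
    print(np.array2string(np.array(out),precision=3,suppress_small=True)); return p,Rt
E
python3 - <<'E'
from h import *
a=plan(*pick(.12),8); plan(*pick(.032),2,a)
E
```

```text
[[39.684 -2.426 13.916  0.     0.     0.025]
 [39.613 -3.399 13.916  0.     0.     0.025]
 [39.517 -4.371 13.916  0.     0.     0.025]
 [39.398 -5.339 13.916  0.     0.     0.025]
 [39.255 -6.304 13.916  0.     0.     0.025]
 [39.089 -7.266 13.916  0.     0.     0.025]
 [38.899 -8.223 13.916  0.     0.     0.025]
 [38.685 -9.175 13.916  0.     0.     0.025]]
[[ 0. -0. 44.  0.  0.  0.]
 [ 0. -0. 44.  0.  0.  0.]]
```

Emit:
arm_command --moves '[1,39.7,-2.4,13.9,0,0,0.025,1,39.6,-3.4,13.9,0,0,0.025,1,39.5,-4.4,13.9,0,0,0.025,1,39.4,-5.3,13.9,0,0,0.025,1,39.3,-6.3,13.9,0,0,0.025,1,39.1,-7.3,13.9,0,0,0.024,1,38.9,-8.2,13.9,0,0,0.024,1,38.7,-9.2,13.9,0,0,0.024]' --newtons 120

```text
clock: 1.9
tcp_pos: [0.5109, -0.387, 0.1197]
orientation: [0.0, 0.995, 0.102, 0.0]
wrist_force: [-0.4, -0.4, -0.4]
finger_gap: 0.0852
grip_force: 0.0
```

Run:
```python
from h import *
im,W=cloud('wrist'); cv2.imwrite('pics/w1.png',im)
plan(*pick(.032),3)
```

```text
[[-1.818  0.869 28.487 -0.001 -0.001  0.001]
 [-1.801  0.846 28.488 -0.001 -0.001  0.001]
 [-1.784  0.824 28.49  -0.001 -0.001  0.001]]
```

View pics/w1.png

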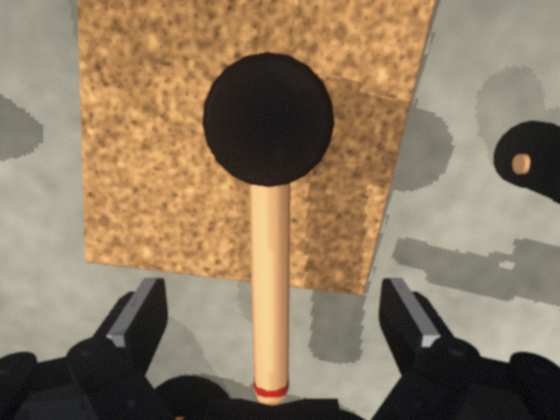

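The wrist view shows the handle straight and centred between the fingers, at column 270, with the mallet head at (268,120). I'll lower and grip.

Emit:
arm_command --moves '[1,0,0,30,0,0,0,1,0,0,30,0,0,0,1,0,0,28,0,0,0,1,0,0,0,0,0,0,1,0,0,0,0,0,0]'

```text
clock: 2.58
tcp_pos: [0.5101, -0.3881, 0.0331]
orientation: [0.0, 0.995, 0.102, 0.0]
wrist_force: [1.0, -0.3, 0.1]
finger_gap: 0.0855
grip_force: 0.0
```

Emit:
arm_command --moves '[-1,0,0,0,0,0,0,-1,0,0,0,0,0,0,-1,0,0,0,0,0,0,-1,0,0,0,0,0,0,-1,0,0,0,0,0,0,-1,0,0,0,0,0,0]' --newtons 120

```text
clock: 3.32
tcp_pos: [0.5098, -0.3875, 0.0328]
orientation: [0.0, 0.995, 0.102, 0.0]
wrist_force: [-1.1, 1.7, 5.4]
finger_gap: 0.0226
grip_force: 116.6
```

Emit:
arm_command --moves '[-1,0,0,-15,0,0,0,-1,0,0,-30,0,0,0,-1,0,0,-45,0,0,0,-1,0,0,-50,0,0,0,-1,0,0,-50,0,0,0,-1,0,0,-50,0,0,0,-1,0,0,-30,0,0,0,-1,0,0,0,0,0,0]'

```text
clock: 4.32
tcp_pos: [0.5104, -0.3884, 0.3049]
orientation: [0.002, 0.995, 0.102, 0.001]
wrist_force: [-0.2, 0.2, -5.3]
finger_gap: 0.0224
grip_force: 117.4
```

Run:
```python
from h import *
s=get_state(); print(s['tcp_pos'],s['orientation'],strike(.09)[0])
plan(*strike(.09),12)
```

```text
[ 0.51037323 -0.38839337  0.30491781] [0.00208909 0.99476208 0.1021851  0.00149927] [ 0.49397084 -0.01742766  0.29743971]
[[  4.945 -30.549   0.499  -0.036   0.031  -0.114]
 [  8.39  -29.789  -0.374  -0.036   0.031  -0.114]
 [ 11.75  -28.612  -1.109  -0.036   0.031  -0.114]
 [ 14.972 -27.035  -1.693  -0.036   0.031  -0.114]
 [ 18.009 -25.082  -2.118  -0.036   0.031  -0.114]
 [ 20.812 -22.784  -2.377  -0.036   0.031  -0.114]
 [ 23.341 -20.175  -2.467  -0.036   0.031  -0.114]
 [ 25.556 -17.294  -2.386  -0.036   0.031  -0.114]
 [ 27.425 -14.187  -2.135  -0.036   0.031  -0.114]
 [ 28.917 -10.899  -1.718  -0.036   0.031  -0.114]
 [ 30.011  -7.481  -1.142  -0.036   0.031  -0.114]
 [ 30.69   -3.985  -0.415  -0.036   0.031  -0.114]]
```

Emit:
arm_command --moves '[-1,4.9,-30.5,0.5,-0.036,0.031,-0.114,-1,8.4,-29.8,-0.4,-0.036,0.031,-0.114,-1,11.8,-28.6,-1.1,-0.036,0.031,-0.114,-1,15,-27,-1.7,-0.036,0.031,-0.114,-1,18,-25.1,-2.1,-0.036,0.031,-0.114,-1,20.8,-22.8,-2.4,-0.036,0.031,-0.114]'

```text
clock: 5.08
tcp_pos: [0.4999, -0.2002, 0.2961]
orientation: [0.094, 0.892, 0.43, 0.1]
wrist_force: [0.2, -0.8, -4.0]
finger_gap: 0.0225
grip_force: 118.0
```

Emit:
arm_command --moves '[-1,23.3,-20.2,-2.5,-0.036,0.031,-0.114,-1,25.6,-17.3,-2.4,-0.036,0.031,-0.114,-1,27.4,-14.2,-2.1,-0.036,0.031,-0.114,-1,28.9,-10.9,-1.7,-0.036,0.031,-0.114,-1,30,-7.5,-1.1,-0.036,0.031,-0.114,-1,30.7,-4,-0.4,-0.036,0.031,-0.114,-1,0,0,0,0,0,0,-1,0,0,0,0,0,0]'

```text
clock: 6.08
tcp_pos: [0.4925, -0.0166, 0.2942]
orientation: [0.177, 0.671, 0.695, 0.188]
wrist_force: [-0.4, 0.6, -3.3]
finger_gap: 0.0222
grip_force: 118.3
```

Run:
```python
from h import *
s=get_state(); print(s['tcp_pos'],s['orientation'],s['joint_pos'])
for c in ['scene','top']:
    im,W=cloud(c); cv2.imwrite(f'pics/{c}2.png',im); np.savez(f'{c}2.npz',im=im,W=W)
a=cv2.imread('pics/scene2.png')[60:360,100:500]; cv2.imwrite('pics/s2c.png',cv2.resize(a,(800,600)))
plan(*strike(.09),1)
```

```text
[ 0.49251423 -0.01663324  0.29420895] [0.1774512  0.67082076 0.69517106 0.18774392] [-0.30346549 -0.27813389 -0.54377806  0.80909293  0.17174373  1.27527582]
[[-0.248  1.743 -1.67   0.    -0.003 -0.004]]
```

View pics/s2c.png

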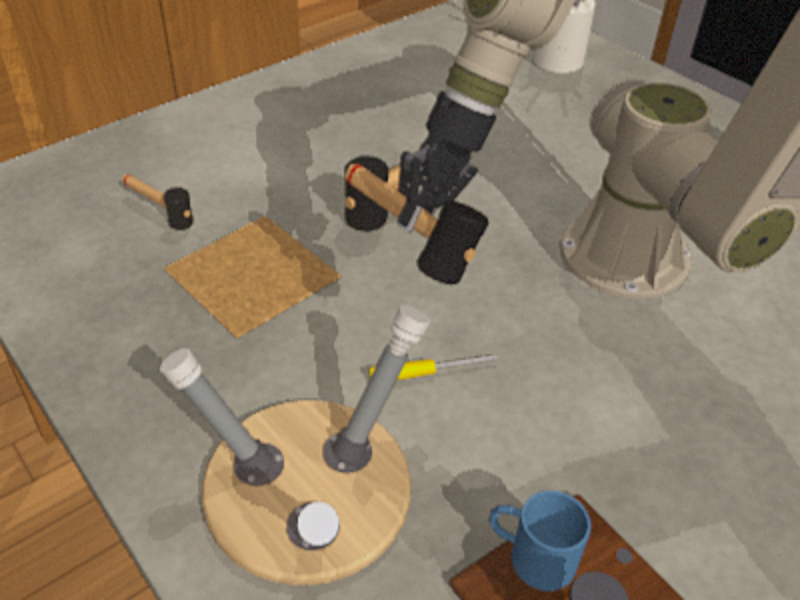

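The crop shows the mallet lined up above the proud foot: head at about (455,245), foot top at (410,320). Next I'll measure how the mallet actually sits in the grip.

```bash
cat > fit3.py <<'E'
import sys; from h import *
from scipy.optimize import least_squares
from fit2 import cyl,box
def go(k,tcp,Rt):
    tcp=np.array(tcp)
    # mallet frame in tool: x same, y flipped, z flipped; origin at lower face
    T0=np.array([.065,0,.026])
    res={}
    Ps=[]
    for c in ['top','scene']:
        W=np.load(f'{c}{k}.npz')['W'].reshape(-1,3); W=W[~np.isnan(W[:,0])]
        L=Rt.inv().apply(W-tcp); L=L-T0; L=L*[1,-1,-1]   # mallet coords
        near=(np.abs(L[:,0])<.045)&(np.abs(L[:,1])<.045)&(L[:,2]>-.012)&(L[:,2]<.11)
        hand=(L[:,0]<-.09)&(L[:,0]>-.22)&(np.abs(L[:,1])<.03)&(L[:,2]>.01)&(L[:,2]<.08)
        Ps.append(L[near|hand])
    P=np.vstack(Ps)
    def f(p):
        Q=R.from_rotvec(p[3:]).inv().apply(P-p[:3])
        return np.minimum(cyl(Q,np.zeros(3),np.array([0,0,1.]),.09,.03),box(Q-np.array([-.0985,0,.045]),np.array([.0985,.012,.014])))
    r=least_squares(f,np.zeros(6),loss='soft_l1',f_scale=.003,x_scale=[.01]*3+[.05]*3)
    print('offset mm',(r.x[:3]*1000).round(1),'rot (mallet axes)',r.x[3:].round(3),'rms',np.sqrt(np.mean(r.fun**2)).round(4),[len(a) for a in Ps])
if __name__=='__main__':
    s=get_state(); go(sys.argv[1],s['tcp_pos'],q2R(s['orientation']))
E
sed -i 's/^Ps={}/if __name__!="__main__": D={}\nPs={}/; s/^run(/if D: run(/' fit2.py; python3 fit3.py 2
```

```text
offset mm [-0.2  3.4 -1. ] rot (mallet axes) [ 0.003 -0.004  0.025] rms 0.0015 [1628, 1335]
```

Emit:
arm_command --moves '[-1,0,5,20,0,0,0,-1,0,0,20,0,0,0,-1,0,0,0,0,0,0,-1,0,0,35,0,0,0,-1,0,0,0,0,0,0,-1,0,0,-20,0,0,0,-1,0,0,-20,0,0,0,-1,0,0,0,0,0,0]'

```text
clock: 7.18
tcp_pos: [0.5156, -0.0161, 0.271]
orientation: [0.18, 0.67, 0.695, 0.189]
wrist_force: [0.9, 0.3, -3.5]
finger_gap: 0.0224
grip_force: 118.5
```

```bash
cat > chk.py <<'E'
import sys; from h import *
from scipy.optimize import least_squares
from fit2 import stool,cyl
import fit3
s=get_state(); k=sys.argv[1]; print(s['tcp_pos'],s['wrist_force'],s['clock'])
for c in ['scene','top']:
    im,W=cloud(c); cv2.imwrite(f'pics/{c}{k}.png',im); np.savez(f'{c}{k}.npz',im=im,W=W)
fit3.go(k,s['tcp_pos'],q2R(s['orientation']))
p,Rt=strike(0); d=np.array(s['tcp_pos'])-p; print('face above home (z), lateral mm',(Rt.inv().apply(d)*1000).round(1))
P=np.vstack([np.load(f'{c}{k}.npz')['W'].reshape(-1,3) for c in ['scene','top']])
P=P[(P[:,0]>.5)&(P[:,0]<.95)&(P[:,1]>-.2)&(P[:,1]<.3)&(P[:,2]>.012)&(P[:,2]<.25)]
# drop mallet points
L=(q2R(s['orientation']).inv().apply(P-s['tcp_pos'])-[.065,0,.026])*[1,-1,-1]
P=P[L[:,2]<-.006][::2]
for q in [.002,.012,.022,.028]:
    p0=[sx,sy,syaw,q]; m=np.abs(stool(p0,P))<.03
    r=least_squares(lambda x:stool(x,P[m]),p0,loss='soft_l1',f_scale=.003,x_scale=[.01,.01,.05,.005]); print(r.x.round(4),r.cost)
E
python3 chk.py 3
```

```text
[ 0.5156102  -0.01607548  0.2710064 ] [ 0.86120557  0.26806347 -3.54805573] 7.175
offset mm [-0.2  3.2 -1.5] rot (mallet axes) [ 0.006 -0.005  0.025] rms 0.0016 [1522, 1316]
face above home (z), lateral mm [  0.5   5.6 -56.3]
[0.7194 0.0564 0.0381 0.0163] 0.018677166316724777
[0.7194 0.0564 0.0381 0.0163] 0.01867716631676312
[0.7194 0.0564 0.0381 0.0163] 0.018677166316762178
[0.7194 0.0564 0.0381 0.0163] 0.018677166316758347
```

Emit:
arm_command --moves '[-1,0,-2,25,0,0,0,-1,0,0,0,0,0,0,-1,0,0,25,0,0,0,-1,0,0,5,0,0,0,-1,0,0,0,0,0,0,-1,0,0,-15,0,0,0,-1,0,0,-25,0,0,0,-1,0,0,0,0,0,0]'

```text
clock: 8.28
tcp_pos: [0.5215, -0.0155, 0.2565]
orientation: [0.18, 0.67, 0.695, 0.189]
wrist_force: [0.1, -0.0, -3.5]
finger_gap: 0.0225
grip_force: 118.6
```

```bash
python3 chk.py 4
```

```text
[ 0.52150962 -0.01554028  0.2564581 ] [ 0.14312969 -0.04460165 -3.51146574] 8.275
offset mm [-0.4  3.1 -1.4] rot (mallet axes) [ 0.007 -0.005  0.027] rms 0.0017 [1450, 1294]
face above home (z), lateral mm [  0.8   3.4 -40.7]
[0.7194 0.0563 0.0379 0.0272] 0.018300226255533313
[0.7194 0.0563 0.0379 0.0272] 0.018300226255553397
[0.7194 0.0563 0.0379 0.0272] 0.018300226255535575
[0.7194 0.0563 0.0379 0.0272] 0.01830021975112213
```

Emit:
arm_command --moves '[-1,0,0,22,0,0,0,-1,0,0,12,0,0,0,-1,0,0,5,0,0,0,-1,0,0,2.5,0,0,0,-1,0,0,0,0,0,0]'

```text
clock: 9.0
tcp_pos: [0.5397, -0.0152, 0.2194]
orientation: [0.178, 0.671, 0.695, 0.187]
wrist_force: [-27.3, -7.2, 20.7]
finger_gap: 0.0224
grip_force: 124.8
```

Emit:
arm_command --moves '[-1,0,0,-20,0,0,0,-1,0,0,-40,0,0,0,-1,0,0,-30,0,0,0,-1,0,0,0,0,0,0]'

```text
clock: 9.5
tcp_pos: [0.4976, -0.0169, 0.2989]
orientation: [0.181, 0.67, 0.695, 0.19]
wrist_force: [1.3, 0.1, -3.8]
finger_gap: 0.0224
grip_force: 118.5
```

```bash
python3 chk.py 5
python3 - <<'E'
from h import *
p,Rt=pick(.25); plan(p,Rt,12)
E
```

```text
[ 0.4976186  -0.01686665  0.29887197] [ 1.31730001  0.05739436 -3.7869537 ] 9.5
offset mm [-0.2  3.2 -1.9] rot (mallet axes) [ 0.003 -0.005  0.025] rms 0.0017 [1632, 1343]
face above home (z), lateral mm [  0.4   3.9 -89.4]
[ 0.7195  0.0565  0.0373 -0.001 ] 0.020150123009728762
[0.7195 0.0564 0.0381 0.0271] 0.018457064700589325
[0.7195 0.0564 0.0381 0.0271] 0.018457064700591684
[0.7195 0.0564 0.0381 0.0271] 0.018457064700595233
[[-30.932  -1.926   3.098   0.036  -0.031   0.114]
 [-30.833   1.726   4.059   0.036  -0.031   0.114]
 [-30.289   5.374   4.879   0.036  -0.031   0.114]
 [-29.31    8.962   5.544   0.036  -0.031   0.114]
 [-27.91   12.435   6.046   0.036  -0.031   0.114]
 [-26.11   15.74    6.376   0.036  -0.031   0.114]
 [-23.938  18.827   6.529   0.036  -0.031   0.114]
 [-21.427  21.65    6.502   0.036  -0.031   0.114]
 [-18.615  24.165   6.298   0.036  -0.031   0.114]
 [-15.545  26.334   5.917   0.036  -0.031   0.114]
 [-12.264  28.123   5.367   0.036  -0.031   0.114]
 [ -8.821  29.507   4.656   0.036  -0.031   0.114]]
```

Emit:
arm_command --moves '[-1,-30.9,-1.9,3.1,0.036,-0.031,0.114,-1,-30.8,1.7,4.1,0.036,-0.031,0.114,-1,-30.3,5.4,4.9,0.036,-0.031,0.114,-1,-29.3,9,5.5,0.036,-0.031,0.114,-1,-27.9,12.4,6,0.036,-0.031,0.114,-1,-26.1,15.7,6.4,0.036,-0.031,0.114]'

```text
clock: 10.35
tcp_pos: [0.503, -0.2024, 0.2709]
orientation: [0.094, 0.894, 0.426, 0.1]
wrist_force: [0.1, 0.1, -4.3]
finger_gap: 0.0225
grip_force: 118.3
```

Emit:
arm_command --moves '[-1,-23.9,18.8,6.5,0.036,-0.031,0.114,-1,-21.4,21.7,6.5,0.036,-0.031,0.114,-1,-18.6,24.2,6.3,0.036,-0.031,0.114,-1,-15.5,26.3,5.9,0.036,-0.031,0.114,-1,-12.3,28.1,5.4,0.036,-0.031,0.114,-1,-8.8,29.5,4.7,0.036,-0.031,0.114,-1,0,0,0,0,0,0,-1,0,0,0,0,0,0]'

```text
clock: 11.35
tcp_pos: [0.5095, -0.3867, 0.2482]
orientation: [-0.001, 0.995, 0.102, -0.001]
wrist_force: [0.0, 0.2, -3.4]
finger_gap: 0.0222
grip_force: 118.5
```

Run:
```python
from h import *
s=get_state(); print(s['tcp_pos'])
plan(*pick(.25),1)
```

```text
[ 0.50951934 -0.38674832  0.24818818]
[[-0.158  0.483 -1.813 -0.003  0.001 -0.   ]]
```

Emit:
arm_command --moves '[-1,0,0,45,0,0,0,-1,0,0,50,0,0,0,-1,0,0,50,0,0,0,-1,0,0,40,0,0,0,-1,0,0,20,0,0,0,-1,0,0,6,0,0,0,-1,0,0,0,0,0,0]'

```text
clock: 12.22
tcp_pos: [0.5098, -0.3866, 0.0403]
orientation: [0.0, 0.995, 0.103, 0.0]
wrist_force: [-0.0, 0.1, -4.5]
finger_gap: 0.0226
grip_force: 118.4
```

Emit:
arm_command --moves '[-1,0,0,2,0,0,0,-1,0,0,1,0,0,0,-1,0,0,0,0,0,0]'

```text
clock: 12.6
tcp_pos: [0.5096, -0.3873, 0.0372]
orientation: [0.0, 0.995, 0.102, 0.0]
wrist_force: [-0.5, -0.3, -3.8]
finger_gap: 0.0225
grip_force: 118.4
```

Emit:
arm_command --moves '[-1,0,0,2,0,0,0,-1,0,0,1,0,0,0,-1,0,0,0,0,0,0]'

```text
clock: 12.98
tcp_pos: [0.5093, -0.387, 0.0334]
orientation: [-0.0, 0.995, 0.102, -0.0]
wrist_force: [0.3, 1.1, -3.4]
finger_gap: 0.0225
grip_force: 118.4
```

Emit:
arm_command --moves '[-1,0,0,1,0,0,0,-1,0,0,0,0,0,0]'

```text
clock: 13.22
tcp_pos: [0.5094, -0.3871, 0.033]
orientation: [0.0, 0.995, 0.102, 0.0]
wrist_force: [-0.9, 0.4, -0.3]
finger_gap: 0.0222
grip_force: 119.3
```

Emit:
arm_command --moves '[-0.2,0,0,0.4,0,0,0,-0.2,0,0,0,0,0,0,0.2,0,0,0,0,0,0,1,0,0,0,0,0,0,1,0,0,0,0,0,0,1,0,0,0,0,0,0,1,0,0,0,0,0,0]'

```text
clock: 14.1
tcp_pos: [0.5094, -0.3871, 0.0322]
orientation: [0.0, 0.995, 0.102, -0.0]
wrist_force: [0.3, 0.1, -0.4]
finger_gap: 0.0851
grip_force: 0.0
```

Emit:
arm_command --moves '[1,0,0,-20,0,0,0,1,0,0,-40,0,0,0,1,0,0,-50,0,0,0,1,0,0,-50,0,0,0,1,-40,0,-30,0,0,0,1,-50,0,0,0,0,0,1,-50,0,0,0,0,0,1,0,0,0,0,0,0]'

```text
clock: 15.1
tcp_pos: [0.3696, -0.416, 0.2227]
orientation: [0.0, 0.995, 0.1, -0.0]
wrist_force: [0.6, -1.0, -0.1]
finger_gap: 0.0851
grip_force: 0.0
```

```bash
python3 chk.py 6 2>&1 | tail -3
python3 - <<'E'
import fit2; from h import *
D={n:np.load(f'{n}6.npz') for n in ['top','scene']}
fit2.D=D
fit2.run(fit2.mallet,[.572,-.374,.2],{n:fit2.sel(n,[.3,-.5,.02],[.68,-.25,.13])[0] for n in D},'mallet')
s=get_state(); print(s['tcp_pos'],s['finger_gap'],s['clock'])
E
```

```text
[0.7193 0.0563 0.039  0.0282] 0.017463666917387256
[0.7193 0.0563 0.039  0.0282] 0.01746366691739869
[0.7193 0.0563 0.039  0.0282] 0.017463666917390396
mallet top [ 0.5726 -0.3747  0.223 ] rms 0.0018 1027
mallet scene [ 0.5726 -0.3743  0.2255] rms 0.0021 773
mallet both [ 0.5727 -0.3745  0.2245] rms 0.0019 1800
[ 0.37220244 -0.41583191  0.22255914] 0.08524779986562635 15.2
```

View pics/scene6.png

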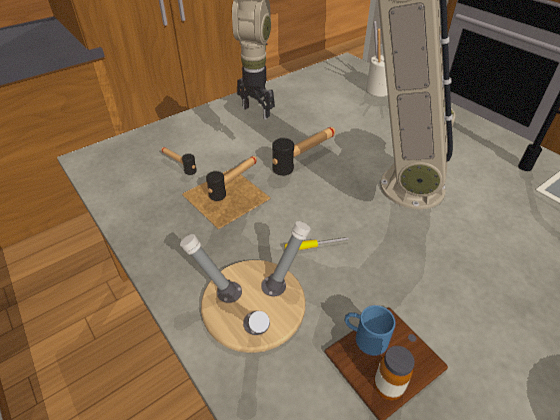

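The picture shows the foot at (301,231) fully home, with no gap to the tube. The mallet stands on the mat at (216,185), and the screwdriver, mug and jar look unmoved.

```bash
python3 -c "
from workcell import *
print(hand_in())"
```

```text
the job is handed in; nothing more can be done
None
```

The proud foot was knocked home and measures 0.028 m (at its stop); the mallet stands upright on the cork mat again, the stool hasn't moved measurably, and the job is handed in, though no verdict was returned.

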